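# Sort the desk odds and ends into their trays

## Robot

A 6-joint arm with a two-finger parallel gripper is mounted at the origin on a cart in front of the work surface, level with it; the furniture and walls round the work are solid. World frame = base frame: x ahead of the robot, y to its left, z up, the work surface at z = 0. Lengths are in m, angles in degrees, forces in N, time in s.
With the tool pointing down it reaches from about 0.275 to 0.975 m from the base axis. Payload 8.4 kg.
Tool frame: the origin (TCP) lies at the very end of the fingers, on their centre line; the grasp point (between the pads) lies 19 mm behind it; z points along the fingers, y is the line along which they close (so a half turn about z gives the same grasp; the last joint's range is limited). The gripper opens to 92 mm and grips with 3 to 60 N. Pads are 20 mm wide; open, the fingers measure 128 mm over their backs; the gripper's body (75 mm by 189 mm) begins 69 mm behind the grasp point.
Start: joints at [74.92, 20.225, 93.587, -0, 66.188, -0.138], TCP at [0.161, 0.604, 0.176] pointing down, gripper open.
Joint ranges: [-150.9, 150.9], [-52.94, 120.26], [3.33, 152.33], [-74.26, 254.26], [0, 154.13], [-172.89, 172.89]. Speed limits (degrees/s): [127.2, 127.2, 159.86, 180, 180, 180].

## Interface

Orientations are given as [roll, pitch, yaw] about the fixed x, y, z axes, in that order (R = Rz(yaw) Ry(pitch) Rx(roll)).
In Python, from station import r gives the robot as it stands.
- The arm moves only by the tool play_rows, never from a script. Its argument "moves" is a list of rows, each a list of 2 entries, a list of its own where there are three numbers: the shift along the world's x, y, z in units of 30 mm (1.0 is 30 mm), then the turn, a rotation vector about the world's x, y, z in units of 6 degrees (1.0 is 6 degrees). In form: [[[x, y, z], [ax, ay, az]], ...]. A call has exactly 8 rows; each row is the pose to reach, as a shift and turn from the pose commanded when the call began; what a row does not reach only later rows make up. A row lasts 1/8 s, in which the tool goes at most 62.5 mm and 10.7 degrees, less where a joint would pass 70% of its speed; a pose out of reach is approached as far as the arm can. A call with a gripper value outside its range is refused whole. "hand" is the opening, from -1 (shut) to 1 (fully open), so that 0 is half open, set as the call begins (left out, the last holds). The fingers move at their own pace and stop on an object; "newtons" is the grip in N (left out, the last holds). Time passes only in rows, so rows that repeat a pose let the fingers close, or fill a call up. It gives the time, the measured TCP pose, the force, the opening and the grip force at its end, in the units of the state.
- r.read_state(): the state, without advancing time (a new reading comes with each control period).
- r.capture(name): name is "side" or "top"; returns a dict with "pixels" (480x640x3 uint8, blue, green, red), "range_z" (480x640 float32, m along the optical axis (not along the pixel's ray), 0 where there is no reading), "fx", "fy", "cx", "cy" (pixels), "dist_coeffs" ([k1, k2, p1, p2, k3] as OpenCV has them; the pictures are not rectified), "world_from_camera" (4x4, takes a point from camera to world coordinates). Camera axes: x right, y down, z forward; pixel columns grow to the right and rows downward; lengths in m; the calibration is good to about 2 mm. A picture is of the moment at which its call begins.
- r.close_job(): hands the job in; it is judged then, once.
Trained networks look in a picture, given as the dict that the camera call returned (one of the last four; its "shot" number tells which), for a name from the list of things; names that differ only in an ending like _2 or _b are one class to them, and where a whole thing is asked for, a point or a joint stands for the part that bears it (a point fixed in the world has none). Each returns a list of dicts, best first, with "score" (0 to 1); they miss things now and then, are a little off and sometimes report something else, mostly with a low value. They report only what shows in the picture. A call takes as long as a camera call. They do not tell look-alikes from the thing itself.
- r.outline_of(name, picture): "pixels" (480x640 bool, what is visible of it) and "box" ([centre column, centre row, width, height] in pixels, round what is visible of it).
- r.mark_of(name, picture): "centre" ([row, column] in pixels: a listed point, or the origin of a listed thing).
The state is a dict: "t": time; "joint_pos": joint angles; "qvel": joint speeds; "joint_torque": joint torques, N m; "tool_pos": TCP position; "tool_rot": TCP orientation; "force": force on the tool from outside, world axes, zero at the start; "wrist_torque": the same for the moment, N m; "grip_width": opening from 0.0 (shut) to 1.0 (fully open); "finger_force": force on a finger pad.
Only numpy, scipy, OpenCV 4.12 (cv2) and the standard library are available. Lean on these libraries where they do the work, as an engineer would, in place of code of your own. Each camera call takes 0.05 s, during which the arm holds its last target. There are 200 camera calls.

## Task

Tidy the small things off the front of the desk into the trays: the memory stick and the memory-card case go in the black tray, the eraser and the binder clip in the wooden tray, and the tea light in the white tray. Each must end up resting flat on the floor of its tray, the same way up as now, not on the rim or on top of another thing. Leave the pen pot and the mouse alone.

Things in the scene. Friction and masses are not known exactly. Their poses are not given: they have to be found in the camera images.
- usb_stick: Red memory stick with a bare metal plug, lying flat, 18 x 54 x 8 mm. Origin: centre of its underside; y along its length, plug end at -y (the plug is the last 12 mm), z up. The full-width red body runs from y = -15 to +27 mm.
- card_case: Small flat memory-card case, teal lid on a dark base, 36 x 52 x 10 mm. Origin: centre of its underside; y along its length, z up.
- eraser: White eraser in a blue card sleeve, 23 x 58 x 12 mm. Origin: centre of its underside; y along its length, z up.
- binder_clip: Black spring binder clip standing on its base with its two wire loops upward: body 32 (x) x 15 (y) x 16 mm, 35 mm tall with the loops. The body is a wedge that narrows upward in y; its two ends, facing along x, are upright and 32 mm apart: grip it by these ends. The wire loops do not obstruct the fingers. Origin: centre of its underside; z up.
- tea_light: Tea light: a small round candle, red wax with a dark wick in a bright metal cup, 38 mm diameter, 15 mm tall; grip it anywhere across its diameter. Origin: centre of its underside; z up.
- wooden_tray: Shallow light-wood tray lined with cork. Fixed, it cannot be pushed. Open on top, 123 (x) x 158 (y) x 24 mm outside, walls and floor 4 mm thick, so 115 x 150 mm inside; the rim is a rounded bead 6 mm thick, its top 26 mm above the desk. Origin: centre of its underside (on the desk); y along its long side, z up. Large enough for two of the small things end to end along y.
- black_tray: Shallow black plastic tray lined with grey fabric. Fixed, it cannot be pushed. Open on top, 123 (x) x 158 (y) x 24 mm outside, walls and floor 4 mm thick, so 115 x 150 mm inside; the rim is a rounded bead 6 mm thick, its top 26 mm above the desk. Origin: centre of its underside (on the desk); y along its long side, z up. Large enough for two of the small things end to end along y.
- white_tray: Shallow white plastic tray lined with blue fabric. Fixed, it cannot be pushed. Open on top, 123 (x) x 158 (y) x 24 mm outside, walls and floor 4 mm thick, so 115 x 150 mm inside; the rim is a rounded bead 6 mm thick, its top 26 mm above the desk. Origin: centre of its underside (on the desk); y along its long side, z up. Large enough for two of the small things end to end along y.
- pen_pot: Bystander: wooden pot with pens, 67 x 69 x 154 mm, loose, standing at the left of the work. Origin: centre of its underside.
- mouse: Bystander: grey computer mouse, 121 x 83 x 45 mm, loose, at the right of the work. Origin: centre of its underside.
Not all that is in view belongs to the job. Of the things like the card_case, leave any that is green; of the rest the smaller one is meant.

How it is judged (in metres and radians):
At the end, for the whole second after the job is handed in: Memory stick and card case within the black tray, eraser and binder clip within the wooden one, tea light within the white one, each with its underside within 6 mm of the tray floor, upright within 0.2 rad, at rest (under 0.02 m/s, 0.2 rad/s) and released (x of usb_stick in the frame of black_tray between -0.0575 and 0.0575 m and y of usb_stick in the frame of black_tray between -0.075 and 0.075 m and z of each of usb_stick, card_case in the frame of black_tray below 0.01 m and angle between each of usb_stick, card_case, eraser, binder_clip, tea_light's own z axis and vertical below 0.2 rad and linear speed of each of usb_stick, card_case, eraser, binder_clip, tea_light below 0.02 m/s and angular speed of each of usb_stick, card_case, eraser, binder_clip, tea_light below 0.2 rad/s and x of card_case in the frame of black_tray between -0.0575 and 0.0575 m and y of card_case in the frame of black_tray between -0.075 and 0.075 m and x of eraser in the frame of wooden_tray between -0.0575 and 0.0575 m and y of eraser in the frame of wooden_tray between -0.075 and 0.075 m and z of each of eraser, binder_clip in the frame of wooden_tray below 0.01 m and x of binder_clip in the frame of wooden_tray between -0.0575 and 0.0575 m and y of binder_clip in the frame of wooden_tray between -0.075 and 0.075 m and x of tea_light in the frame of white_tray between -0.0575 and 0.0575 m and y of tea_light in the frame of white_tray between -0.075 and 0.075 m and z of tea_light in the frame of white_tray below 0.01 m); the robot touches nothing.
It fails at once if The pen pot is moved more than 25 mm or tipped (distance of pen_pot from where it was at the start of the episode above 0.025 m or angle between pen_pot's own z axis and vertical above 0.3 rad).
It fails at once if The mouse is moved more than 25 mm or tipped (distance of mouse from where it was at the start of the episode above 0.025 m or angle between mouse's own z axis and vertical above 0.3 rad).
It also fails if it takes over 115 s, if anything falls off the work surface, if the arm or the gripper's body presses on something with over 40 N, if the wrist force passes 120 N, or if a joint passes its speed limit or range.

## Working session

There is one attempt and no reset: what is moved stays moved. The work goes in short steps, Python scripts to look and compute and a tool call to move; the robot and the scene stay as the last step left them, time stands still between calls to the robot, and variables do not carry over. Pictures are saved under pics/ and viewed, at most 14 in all, crops included, and the job is handed in when it is done.

Besides the shell and the picture viewer there is one more tool, called after "Request:" in YAML: its name, and indented under it one key for each argument. play_rows: Moves the arm, as the interface text tells. Its arguments: {"type":"object","properties":{"moves":{"type":"array","items":{"type":"array"}},"hand":{"type":"number"},"newtons":{"type":"number"}},"required":["moves"]}

```bash
ls; mkdir -p pics; cat > h.py <<'E'
import numpy as np, cv2
from station import r
def world(c,u,v,z=None):
    """pixels -> world; with z: intersect ray with plane z, else by range"""
    K=np.array([[c['fx'],0,c['cx']],[0,c['fy'],c['cy']],[0,0,1.]])
    p=cv2.undistortPoints(np.array([np.atleast_1d(u),np.atleast_1d(v)],float).T.reshape(-1,1,2),K,np.array(c['dist_coeffs'],float)).reshape(-1,2)
    T=np.array(c['world_from_camera']); d=np.c_[p,np.ones(len(p))]
    if z is None:
        rg=c['range_z'][np.atleast_1d(v).astype(int),np.atleast_1d(u).astype(int)]
        return (d*rg[:,None])@T[:3,:3].T+T[:3,3]
    w=d@T[:3,:3].T
    return T[:3,3]+w*((z-T[2,3])/w[:,2])[:,None]
H=dict(usb_stick=.008,card_case=.010,eraser=.012,binder_clip=.016,tea_light=.015,wooden_tray=.026,black_tray=.026,white_tray=.026,pen_pot=.1,mouse=.03)
def find(c,n,zt=None):
    out=[]
    for o in r.outline_of(n,c):
        m=o['pixels']; v,u=np.nonzero(m)
        if len(v)<20: continue
        P=world(c,u,v,H[n] if zt is None else zt)[:,:2]
        (cx,cy),(w,h),a=cv2.minAreaRect((P*1000).astype(np.float32))
        if w>h: w,h,a=h,w,a+90   # h long; long axis angle = a+90
        ang=(a+90)%180
        out.append((o['score'],[round(x) for x in o['box']],round(cx),round(cy),round(w),round(h),round(ang)))
    return out
E
python3 - <<'E'
from h import *
print(r.read_state())
for n in('top','side'):
    c=r.capture(n); cv2.imwrite(f'pics/{n}0.png',c['pixels'])
    print(n,np.round(c['world_from_camera'],3).tolist(),c['fx'])
    if n=='top':
        for k in H: print(k,find(c,k))
E
```

```text
pics
{'t': 0.0, 'joint_pos': array([ 7.49227267e+01,  2.02634400e+01,  9.36296735e+01, -1.57312981e-03,
        6.61859130e+01, -1.37367000e-01]), 'qvel': array([ 0.0002352 ,  0.03916322, -0.02249871,  0.02683895,  0.04460031,
       -0.06980484]), 'joint_torque': array([-3.77443866e-03, -5.93853199e+01, -3.34220552e+01,  6.96445419e-02,
        2.33828259e-02, -9.21557444e-05]), 'tool_pos': array([0.16099427, 0.60334177, 0.17504887]), 'tool_rot': array([-1.79920970e+02,  1.24884632e-03,  1.65060731e+02]), 'force': array([ 0.53462175, -0.53848867, -0.07475866]), 'wrist_torque': array([ 0.00551339,  0.03829246, -0.01623624]), 'finger_force': 0.0, 'grip_width': 1.0007248499534411}
top [[0.016, -0.997, 0.074, 0.462], [-1.0, -0.017, -0.012, 0.011], [0.014, -0.074, -0.997, 1.318], [0.0, 0.0, 0.0, 1.0]] 539.9913616000442
usb_stick [(0.61, [374, 280, 22, 14], 469, -132, 17, 52, 109)]
card_case [(0.78, [158, 273, 26, 33], 484, 390, 49, 67, 34), (0.72, [201, 291, 32, 9], 438, 286, 26, 62, 86), (0.71, [256, 272, 24, 19], 493, 155, 36, 53, 99)]
eraser [(0.47, [201, 295, 28, 8], 438, 284, 25, 61, 88)]
binder_clip [(0.54, [318, 269, 4, 15], 500, 10, 14, 32, 8)]
tea_light [(0.67, [439, 301, 19, 12], 434, -289, 29, 36, 91)]
wooden_tray [(0.75, [311, 211, 72, 55], 644, 12, 130, 161, 89)]
black_tray [(0.77, [409, 217, 72, 54], 634, -214, 124, 162, 91), (0.67, [254, 271, 22, 19], 493, 153, 36, 52, 100)]
white_tray [(0.67, [226, 219, 76, 59], 622, 226, 130, 164, 97)]
pen_pot [(0.8, [131, 225, 45, 31], 596, 428, 64, 102, 91), (0.19, [375, 283, 22, 10], 469, -122, 20, 49, 105)]
mouse [(0.76, [502, 234, 37, 50], 586, -438, 93, 103, 45)]
side [[1.0, -0.002, -0.029, 0.601], [0.02, -0.664, 0.747, -1.026], [-0.02, -0.748, -0.664, 0.942], [0.0, 0.0, 0.0, 1.0]] 582.8564497485575
```

View pics/top0.png

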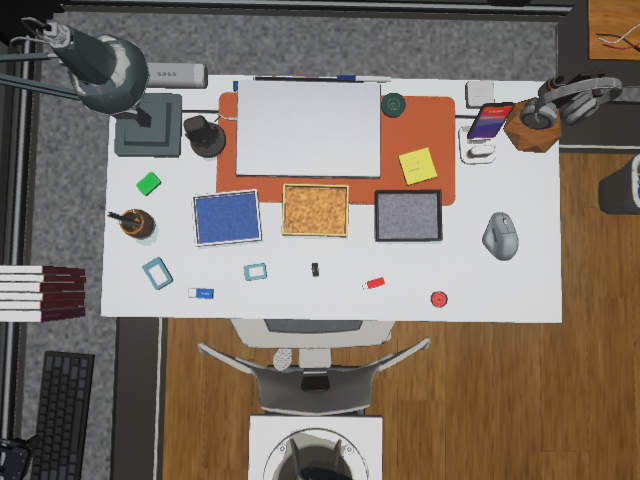

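```bash
python3 - <<'E'
import cv2
a=cv2.imread('pics/top0.png')[245:325,120:480]
cv2.imwrite('pics/crop0.png',cv2.resize(a,(800,178),interpolation=cv2.INTER_CUBIC))
b=cv2.imread('pics/top0.png')
x=cv2.resize(b[250:320,130:290],(800,350),interpolation=cv2.INTER_CUBIC)
cv2.imwrite('pics/crop1.png',x)
E
```

```text
(no output)
```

View pics/crop1.png

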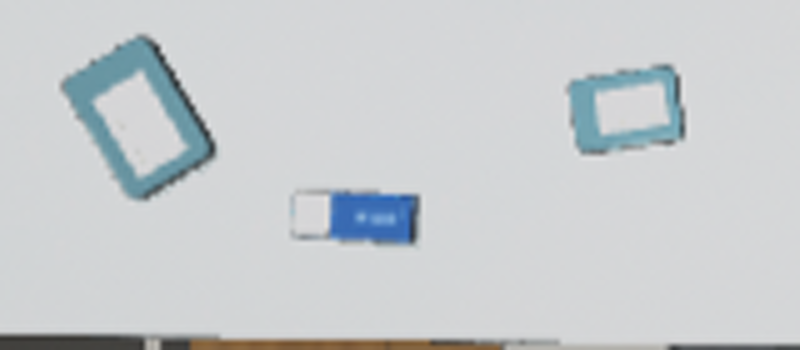

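View pics/side0.png

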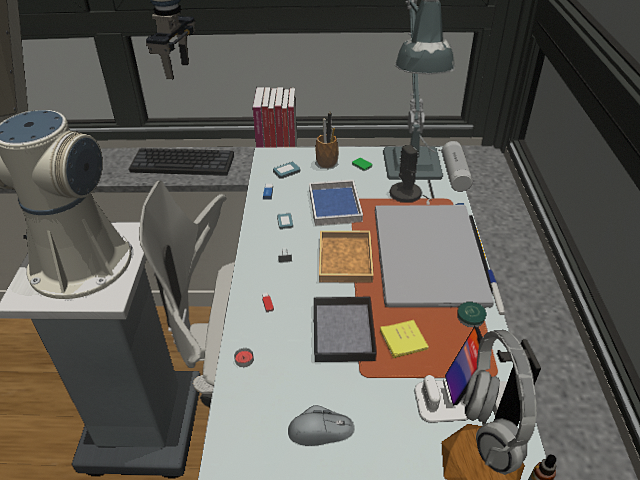

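The card-case look-alikes, in the top view, are the large teal one at (158,273), the small teal one at (256,272) and a green one at (148,183). The small teal one at (256,272) is meant: it isn't green and it is the smaller of the other two, which the enlarged crop confirms. The eraser is at (201,294), the clip at (315,269), the stick at (374,283) with its plug to the left (+y), and the tea light at (439,299). The trays are white (226,218), wooden (315,210) and black (408,215). The side view shows the same layout.

```bash
python3 - <<'E'
from h import *
for n in('top','side'):
    c=r.capture(n)
    for k in H:
        ms=[(round(m['score'],2),np.round(world(c,m['centre'][1],m['centre'][0],0)[0][:2]*1000).tolist()) for m in r.mark_of(k,c)]
        print(n,k,'mark',ms[:3])
        print('    ',find(c,k)[:3])
    if n=='top':
        v,u=np.mgrid[325:420:3,130:500:3]; P=world(c,u.ravel(),v.ravel()); P=P[c['range_z'][v.ravel(),u.ravel()]>0]
        for x0 in np.arange(0.1,.45,.05):
            q=P[(P[:,0]>x0)&(P[:,0]<x0+.05)]
            print(round(x0,2), q[:,2].max() if len(q) else None, q[q[:,2].argmax()].round(2) if len(q) else '')
        g=cv2.cvtColor(c['pixels'],cv2.COLOR_BGR2GRAY)[255:285,300:332]
        m=g<110; v,u=np.nonzero(m); print(np.c_[u.min()+300,u.max()+300,v.min()+255,v.max()+255])
        P=world(c,u+300,v+255,.016); print(cv2.minAreaRect((P[:,:2]*1000).astype(np.float32)))
        x=c['pixels'][250:300,290:370]; 
        y=c['pixels'][275:325,400:480]; s=np.hstack([x,y]); cv2.imwrite('pics/c2.png',cv2.resize(s,(800,250),interpolation=cv2.INTER_CUBIC))
E
```

```text
top usb_stick mark [(0.52, [478.0, -135.0])]
     [(0.62, [374, 283, 21, 11], 469, -131, 18, 51, 105), (0.57, [200, 293, 28, 5], 439, 286, 22, 58, 88)]
top card_case mark [(0.83, [495.0, 153.0]), (0.76, [487.0, 377.0]), (0.58, [706.0, 421.0])]
     [(0.84, [158, 274, 28, 36], 485, 390, 49, 70, 33), (0.68, [226, 218, 75, 58], 623, 227, 128, 160, 97), (0.51, [255, 273, 25, 20], 492, 156, 38, 56, 97)]
top eraser mark [(0.7, [434.0, 288.0])]
     [(0.66, [202, 294, 31, 10], 439, 284, 22, 60, 88)]
top binder_clip mark [(0.58, [505.0, 10.0])]
     [(0.42, [316, 269, 3, 12], 500, 11, 12, 27, 12)]
top tea_light mark [(0.64, [439.0, -294.0]), (0.2, [640.0, -210.0])]
     [(0.58, [442, 299, 20, 15], 435, -290, 36, 39, 91)]
top wooden_tray mark []
     [(0.16, [226, 218, 76, 60], 621, 225, 127, 163, 97)]
top black_tray mark [(0.74, [496.0, 169.0]), (0.68, [636.0, -206.0]), (0.63, [594.0, -436.0])]
     [(0.9, [407, 215, 71, 55], 634, -213, 124, 161, 91)]
top white_tray mark [(0.81, [625.0, 231.0])]
     [(0.83, [224, 219, 77, 58], 621, 226, 130, 162, 97), (0.34, [442, 300, 14, 15], 434, -286, 3
[... 1224 characters left out ...]
 [(0.88, [433.0, -294.0])]
     [(0.59, [243, 356, 24, 21], 435, -297, 39, 48, 104)]
side wooden_tray mark [(0.79, [646.0, 8.0])]
     [(0.87, [347, 257, 58, 48], 647, -5, 126, 184, 89)]
side black_tray mark [(0.67, [640.0, -219.0])]
     [(0.57, [347, 330, 64, 69], 638, -227, 128, 177, 91)]
side white_tray mark [(0.63, [642.0, 6.0])]
     [(0.62, [335, 204, 58, 41], 624, 207, 129, 195, 96), (0.58, [268, 193, 14, 19], 445, 250, 23, 64, 88), (0.55, [347, 330, 62, 64], 636, -228, 125, 174, 91)]
side pen_pot mark [(0.72, [596.0, 434.0])]
     [(0.74, [348, 331, 64, 68], 635, -293, 114, 160, 91)]
side mouse mark [(0.84, [595.0, -446.0])]
     [(0.84, [323, 426, 63, 40], 592, -467, 86, 110, 156)]
```

View pics/c2.png

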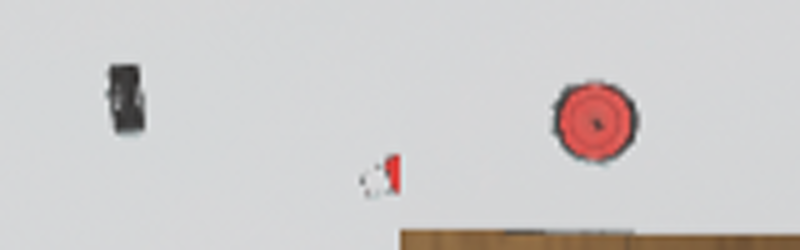

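Request:
play_rows:
  moves:
    - [[0.6,-0.7,-0.2],[0,0,-0.9]]
    - [[2.0,-2.2,-0.7],[0,0,-2.6]]
    - [[3.4,-3.9,-1.3],[0,0,-4.4]]
    - [[5.0,-5.7,-2.0],[0,0,-6.2]]
    - [[6.6,-7.5,-2.7],[0,0,-8.0]]
    - [[8.0,-9.1,-3.3],[0,0,-9.8]]
    - [[9.0,-10.3,-3.7],[0,0,-11.6]]
    - [[9.2,-10.6,-3.8],[0,0,-12.8]]
  hand: 0.1
  newtons: 15

```text
t: 3.7
tool_pos: [0.4385, 0.2835, 0.0611]
tool_rot: [-180.0, 0.0, 87.9]
force: [-0.4, -0.3, 0.4]
grip_width: 0.552
finger_force: 0.0
```

Request:
play_rows:
  moves:
    - [[0,0,-0.5],[0,0,0]]
    - [[0,0,-1.2],[0,0,0]]
    - [[0,0,-1.7],[0,0,0]]
    - [[0,0,-1.9],[0,0,0]]
    - [[0,0,-1.9],[0,0,0]]
    - [[0,0,-1.9],[0,0,0]]
    - [[0,0,-1.9],[0,0,0]]
    - [[0,0,-1.9],[0,0,0]]

```text
t: 4.7
tool_pos: [0.4374, 0.286, 0.0052]
tool_rot: [180.0, -0.0, 88.3]
force: [-0.5, 0.4, -0.3]
grip_width: 0.55
finger_force: 0.0
```

Request:
play_rows:
  moves:
    - [[0,0,0],[0,0,0]]
    - [[0,0,0],[0,0,0]]
    - [[0,0,0],[0,0,0]]
    - [[0,0,0],[0,0,0]]
    - [[0,0,0],[0,0,0]]
    - [[0,0,0],[0,0,0]]
    - [[0,0,0.8],[0,0,0]]
    - [[0,0,1.8],[0,0,0]]
  hand: -1

```text
t: 5.7
tool_pos: [0.4365, 0.2855, 0.0588]
tool_rot: [-179.9, 0.1, 88.3]
force: [0.8, 0.7, -0.6]
grip_width: 0.002
finger_force: 0.0
```

Nothing in the grip; I'll look.

```bash
python3 - <<'E'
from h import *
c=r.capture('top'); d=r.capture('side')
print(find(c,'eraser'),find(d,'eraser'))
a=c['pixels'][240:330,150:290]; b=d['pixels'][150:240,220:360]
cv2.imwrite('pics/a1.png',cv2.resize(np.vstack([a,b]),(466,600),interpolation=cv2.INTER_CUBIC))
E
```

```text
[(0.66, [205, 295, 21, 6], 438, 275, 22, 38, 91)] [(0.45, [268, 192, 15, 18], 442, 269, 24, 65, 88)]
```

View pics/a1.png

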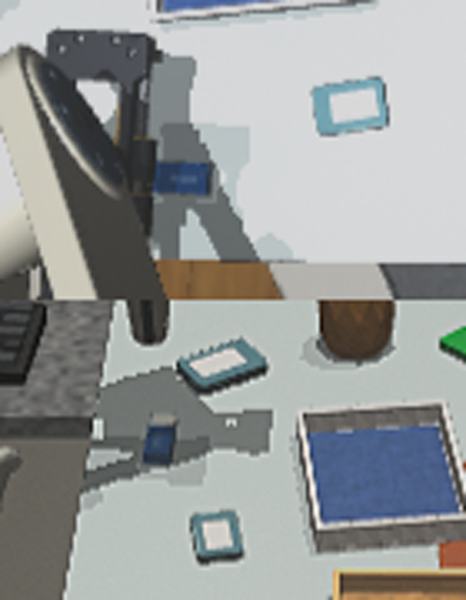

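The eraser hasn't moved (sleeve still at top columns 196–213), so the fingers closed clear of it. I'll measure where the fingertips really are.

```bash
python3 - <<'E'
from h import *
print(r.read_state()['tool_pos'],r.read_state()['grip_width'])
for n in('top','side'):
    c=r.capture(n); v,u=np.mgrid[60:360,100:400]; v=v.ravel();u=u.ravel()
    P=world(c,u,v); ok=(c['range_z'][v,u]>0)&(abs(P[:,0]-.437)<.12)&(abs(P[:,1]-.286)<.08)&(P[:,2]>.03)&(P[:,2]<.2)
    P=P[ok];u=u[ok];v=v[ok]
    for a in np.arange(.03,.2,.02):
        s=(P[:,2]>=a)&(P[:,2]<a+.02); q=P[s]
        if len(q): print(n,round(a,2),len(q),q.min(0).round(3),q.max(0).round(3), (u[s].min(),u[s].max(),v[s].min(),v[s].max()))
    cv2.imwrite(f'pics/b_{n}.png',c['pixels'])
    # eraser by depth/blue colour
    hsv=cv2.cvtColor(c['pixels'],cv2.COLOR_BGR2HSV); m=(hsv[...,0]>100)&(hsv[...,0]<125)&(hsv[...,1]>140)
    vv,uu=np.nonzero(m); Q=world(c,uu,vv); k=(abs(Q[:,0]-.44)<.05)&(abs(Q[:,1]-.28)<.06)
    Q=Q[k]; print(n,'blue',Q.min(0).round(3),Q.max(0).round(3),np.median(Q,0).round(3))
E
```

```text
[0.43738087 0.28600284 0.0589163 ] 0.0020494314014178447
top 0.09 6 [0.432 0.277 0.097] [0.436 0.28  0.109] (np.int64(193), np.int64(195), np.int64(295), np.int64(297))
top 0.11 2 [0.432 0.279 0.112] [0.434 0.279 0.115] (np.int64(193), np.int64(193), np.int64(296), np.int64(297))
top 0.17 5 [0.426 0.255 0.186] [0.519 0.258 0.19 ] (np.int64(195), np.int64(198), np.int64(256), np.int64(301))
top 0.19 49 [0.408 0.254 0.191] [0.521 0.305 0.2  ] (np.int64(172), np.int64(198), np.int64(255), np.int64(310))
top blue [0.43  0.258 0.003] [0.449 0.294 0.017] [0.442 0.268 0.011]
side 0.09 38 [0.425 0.265 0.096] [0.451 0.282 0.11 ] (np.int64(259), np.int64(269), np.int64(160), np.int64(164))
side 0.11 76 [0.423 0.268 0.11 ] [0.453 0.283 0.13 ] (np.int64(258), np.int64(269), np.int64(153), np.int64(161))
side 0.13 86 [0.42  0.268 0.13 ] [0.454 0.281 0.15 ] (np.int64(256), np.int64(269), np.int64(146), np.int64(155))
side 0.15 98 [0.42  0.262 0.15 ] [0.457 0.294 0.17 ] (np.int64(255), np.int64(270), np.int64(138), np.int64(148))
side 0.17 69 [0.351 0.25  0.17 ] [0.524 0.306 0.19 ] (np.int64(227), np.int64(295), np.int64(128), np.int64(141))
side 0.19 164 [0.35  0.243 0.19 ] [0.524 0.297 0.2  ] (np.int64(226), np.int64(295), np.int64(128), np.int64(139))
side blue [0.431 0.255 0.01 ] [0.431 0.276 0.012] [0.431 0.266 0.011]
```

View pics/b_side.png

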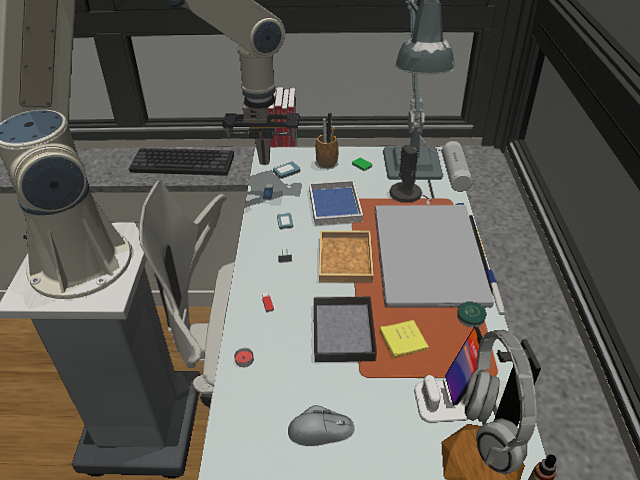

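The side view shows the closed fingertips ending at about row 164, column 264, which is z≈0.096. The tool reading says 0.059, so the fingers really are about 37 mm higher than reported. I'll open, go part-way down and measure again.

Request:
play_rows:
  moves:
    - [[0,0,0],[0,0,0]]
    - [[0,0,-0.5],[0,0,0]]
    - [[0,0,-1.0],[0,0,0]]
    - [[0,0,-1.5],[0,0,0]]
    - [[0,0,-2.0],[0,0,0]]
    - [[0,0,-2.3],[0,0,0]]
    - [[0,0,-2.3],[0,0,0]]
    - [[0,0,-2.3],[0,0,0]]
  hand: 0.1

```text
t: 7.0
tool_pos: [0.4374, 0.2861, -0.0099]
tool_rot: [180.0, -0.0, 88.3]
force: [0.1, -0.7, 0.8]
grip_width: 0.547
finger_force: 0.0
```

```bash
cat >> h.py <<'E'
def tip(box=.12):
    s=r.read_state(); t=s['tool_pos']; c=r.capture('side')
    v,u=np.mgrid[0:480,0:640]; v=v.ravel();u=u.ravel(); P=world(c,u,v)
    ok=(c['range_z'][v,u]>0)&(abs(P[:,0]-t[0])<box)&(abs(P[:,1]-t[1])<.05)&(P[:,2]>.016)&(P[:,2]<.25)
    P=P[ok]; print('tool',t.round(4),'grip',s['grip_width'],'F',s['force'].round(1))
    for a in np.arange(.01,.25,.01):
        q=P[(P[:,2]>=a)&(P[:,2]<a+.01)]
        if len(q): print(round(a,2),len(q),q.min(0).round(3),q.max(0).round(3))
    return c
E
python3 - <<'E'
from h import *
c=tip(); cv2.imwrite('pics/d.png',cv2.resize(c['pixels'][100:220,200:360],(800,600),interpolation=cv2.INTER_CUBIC))
E
```

```text
tool [ 0.4374  0.2861 -0.0099] grip 0.5465094494665447 F [ 0.1 -0.7  0.8]
0.01 4 [0.438 0.266 0.017] [0.555 0.291 0.019]
0.02 7 [0.408 0.276 0.022] [0.555 0.294 0.029]
0.03 32 [0.4  0.27 0.03] [0.477 0.296 0.04 ]
0.04 38 [0.401 0.269 0.041] [0.477 0.293 0.049]
0.05 35 [0.399 0.268 0.05 ] [0.478 0.278 0.06 ]
0.06 43 [0.397 0.269 0.061] [0.479 0.29  0.07 ]
0.07 46 [0.396 0.266 0.07 ] [0.481 0.299 0.08 ]
0.08 46 [0.397 0.268 0.08 ] [0.481 0.291 0.09 ]
0.09 50 [0.395 0.266 0.09 ] [0.482 0.299 0.1  ]
0.1 34 [0.394 0.264 0.1  ] [0.481 0.282 0.11 ]
0.11 11 [0.354 0.253 0.111] [0.519 0.301 0.12 ]
0.12 120 [0.35  0.248 0.12 ] [0.524 0.296 0.13 ]
0.13 249 [0.349 0.243 0.13 ] [0.524 0.314 0.14 ]
0.14 201 [0.345 0.247 0.14 ] [0.53  0.314 0.15 ]
0.15 524 [0.342 0.246 0.15 ] [0.534 0.318 0.16 ]
0.16 255 [0.344 0.248 0.16 ] [0.534 0.316 0.17 ]
0.17 89 [0.398 0.259 0.17 ] [0.456 0.303 0.18 ]
0.18 80 [0.398 0.257 0.18 ] [0.455 0.299 0.19 ]
0.19 30 [0.401 0.252 0.191] [0.454 0.263 0.2  ]
0.2 87 [0.397 0.248 0.2  ] [0.476 0.292 0.21 ]
0.21 166 [0.402 0.242 0.21 ] [0.476 0.297 0.22 ]
0.22 60 [0.409 0.25  0.22 ] [0.469 0.28  0.229]
0.23 73 [0.404 0.24  0.23 ] [0.478 0.281 0.24 ]
0.24 114 [0.399 0.242 0.24 ] [0.478 0.284 0.25 ]
```

View pics/d.png

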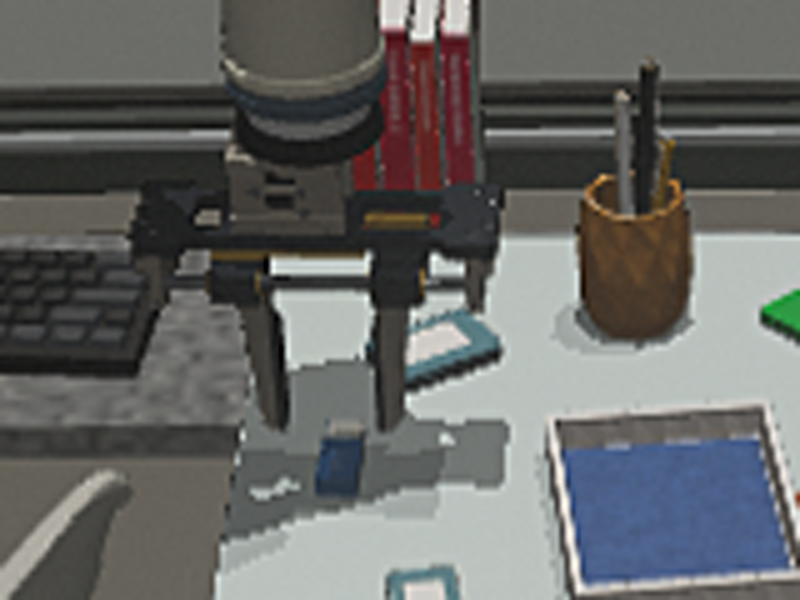

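The open fingertips end at z≈0.028 while the tool reads −0.010, so the reading is about 37–38 mm low at both heights. From here on I'll go by true height = reading + 0.037.

Request:
play_rows:
  moves:
    - [[0,0,-0.3],[0,0,0]]
    - [[0,0,-0.6],[0,0,0]]
    - [[0,0,-0.75],[0,0,0]]
    - [[0,0,-0.75],[0,0,0]]
    - [[0,0,-0.75],[0,0,0]]
    - [[0,0,-0.75],[0,0,0]]
    - [[0,0,-0.75],[0,0,0]]
    - [[0,0,-0.75],[0,0,0]]

```text
t: 8.05
tool_pos: [0.4372, 0.2859, -0.0326]
tool_rot: [180.0, -0.0, 88.3]
force: [-0.3, 0.2, -0.8]
grip_width: 0.556
finger_force: 0.0
```

Request:
play_rows:
  moves:
    - [[0,0,0],[0,0,0]]
    - [[0,0,0],[0,0,0]]
    - [[0,0,0],[0,0,0]]
    - [[0,0,0],[0,0,0]]
    - [[0,0,0],[0,0,0]]
    - [[0,0,0],[0,0,0]]
    - [[0,0,0],[0,0,0]]
    - [[0,0,0],[0,0,0]]
  hand: -1

```text
t: 9.05
tool_pos: [0.4372, 0.2859, -0.0327]
tool_rot: [180.0, -0.0, 88.3]
force: [-1.0, -0.3, -0.3]
grip_width: 0.236
finger_force: 15.0
```

Request:
play_rows:
  moves:
    - [[0,0,1.0],[0,0,0]]
    - [[0.3,-0.3,2.0],[0,0,0]]
    - [[1.5,-1.7,2.0],[0,0,0]]
    - [[2.8,-3.2,2.0],[0,0,0]]
    - [[4.2,-4.8,2.0],[0,0,0]]
    - [[5.5,-6.3,2.0],[0,0,0]]
    - [[6.6,-7.6,2.0],[0,0,0]]
    - [[6.9,-7.9,2.0],[0,0,0]]

```text
t: 10.05
tool_pos: [0.6458, 0.0464, 0.0271]
tool_rot: [180.0, 0.0, 88.1]
force: [-0.1, 0.8, 0.3]
grip_width: 0.236
finger_force: 15.0
```

Request:
play_rows:
  moves:
    - [[0,0,-0.3],[0,0,0]]
    - [[0,0,-0.8],[0,0,0]]
    - [[0,0,-1.3],[0,0,0]]
    - [[0,0,-1.6],[0,0,0]]
    - [[0,0,-1.75],[0,0,0]]
    - [[0,0,-1.83],[0,0,0]]
    - [[0,0,-1.83],[0,0,0]]
    - [[0,0,-1.83],[0,0,0]]

```text
t: 11.05
tool_pos: [0.6445, 0.0488, -0.0272]
tool_rot: [180.0, -0.0, 88.2]
force: [-0.1, 0.6, -0.0]
grip_width: 0.238
finger_force: 15.0
```

Request:
play_rows:
  moves:
    - [[0,0,0],[0,0,0]]
    - [[0,0,0],[0,0,0]]
    - [[0,0,0],[0,0,0]]
    - [[0,0,0],[0,0,0]]
    - [[0,0,0.5],[0,0,0]]
    - [[0,0,1.3],[0,0,0]]
    - [[0,0,2.2],[0,0,0]]
    - [[0,0,3.0],[0,0,0]]
  hand: 0

```text
t: 12.05
tool_pos: [0.6446, 0.0489, 0.0645]
tool_rot: [179.9, -0.0, 88.3]
force: [1.2, -0.5, -0.4]
grip_width: 0.503
finger_force: 0.0
```

```bash
python3 - <<'E'
from h import *
for n in ('side','top'):
    c=r.capture(n); print(n,[find(c,k,z) for k,z in(('eraser',.016),('binder_clip',None))],[m['centre'] for m in r.mark_of('binder_clip',c)])
    if n=='side': cv2.imwrite('pics/e.png',cv2.resize(c['pixels'][180:300,250:410],(800,600),interpolation=cv2.INTER_CUBIC))
print(r.read_state()['tool_pos'])
E
```

```text
side [[(0.5, [343, 247, 13, 22], 645, 38, 20, 70, 89), (0.4, [335, 205, 54, 44], 624, 218, 124, 190, 97)], []] [[259.8, 283.4], [162.8, 324.5]]
top [[(0.59, [316, 211, 63, 51], 646, 3, 125, 146, 89)], []] []
[0.64333195 0.04879322 0.06126826]
```

View pics/e.png

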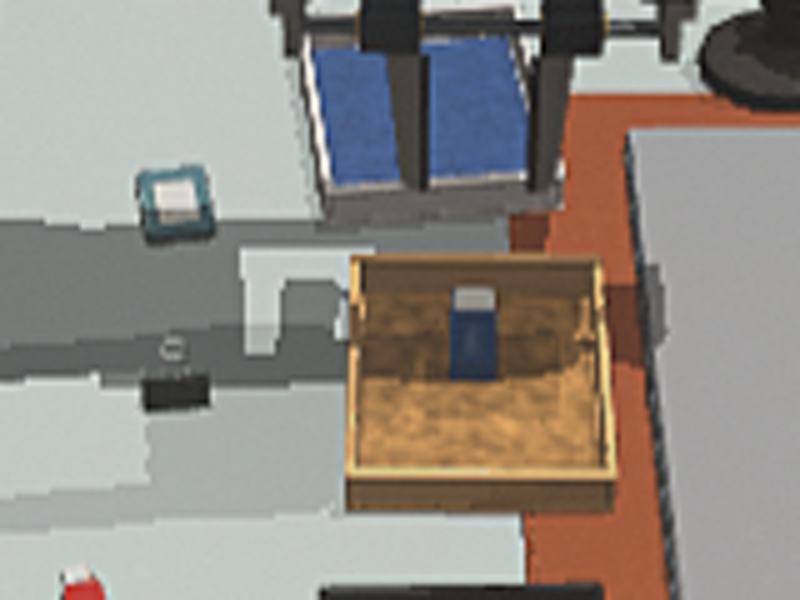

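The eraser lies flat in the far half of the wooden tray (crop 472,335) and the front half is free for the clip.

Request:
play_rows:
  moves:
    - [[-0.7,-0.2,0],[0,0,0.2]]
    - [[-1.8,-0.5,0],[0,0,0.5]]
    - [[-3.0,-0.8,-0.2],[0,0,0.8]]
    - [[-4.0,-1.1,-0.6],[0,0,1.1]]
    - [[-4.6,-1.3,-0.9],[0,0,1.3]]
    - [[-4.8,-1.3,-1.0],[0,0,1.3]]
    - [[-4.8,-1.3,-1.0],[0,0,1.3]]
    - [[-4.8,-1.3,-1.0],[0,0,1.3]]
  hand: 0.2

```text
t: 13.45
tool_pos: [0.5014, 0.0101, 0.0326]
tool_rot: [179.9, 0.0, 96.1]
force: [0.7, -0.3, 0.4]
grip_width: 0.598
finger_force: 0.0
```

Request:
play_rows:
  moves:
    - [[0,0,-0.4],[0,0,0]]
    - [[0,0,-1.0],[0,0,0]]
    - [[0,0,-1.6],[0,0,0]]
    - [[0,0,-2.0],[0,0,0]]
    - [[0,0,-2.15],[0,0,0]]
    - [[0,0,-2.15],[0,0,0]]
    - [[0,0,-2.15],[0,0,0]]
    - [[0,0,-2.15],[0,0,0]]

```text
t: 14.45
tool_pos: [0.5006, 0.0099, -0.0316]
tool_rot: [179.9, 0.0, 96.1]
force: [0.8, -0.3, -0.3]
grip_width: 0.601
finger_force: 0.0
```

Request:
play_rows:
  moves:
    - [[0,0,0],[0,0,0]]
    - [[0,0,0],[0,0,0]]
    - [[0,0,0],[0,0,0]]
    - [[0,0,0],[0,0,0]]
    - [[0,0,0],[0,0,0]]
    - [[0,0,0],[0,0,0]]
    - [[0,0,0],[0,0,0]]
    - [[0,0,0],[0,0,0]]
  hand: -1

```text
t: 15.45
tool_pos: [0.5002, 0.0099, -0.032]
tool_rot: [180.0, 0.0, 96.1]
force: [-0.9, 0.8, 3.4]
grip_width: 0.344
finger_force: 15.0
```

Request:
play_rows:
  moves:
    - [[0,0,0.8],[0,0,0]]
    - [[0,0,1.8],[0,0,0]]
    - [[0.8,-0.3,2.2],[0,0,-0.3]]
    - [[2.1,-0.7,2.2],[0,0,-0.6]]
    - [[3.4,-1.1,2.2],[0,0,-0.9]]
    - [[4.4,-1.4,2.2],[0,0,-1.2]]
    - [[4.8,-1.5,2.2],[0,0,-1.2]]
    - [[4.8,-1.5,2.2],[0,0,-1.2]]

```text
t: 16.45
tool_pos: [0.6436, -0.0351, 0.0333]
tool_rot: [-179.9, -0.0, 88.9]
force: [-0.4, -1.3, -0.5]
grip_width: 0.343
finger_force: 15.0
```

Request:
play_rows:
  moves:
    - [[0,0,-0.4],[0,0,0]]
    - [[0,0,-1.0],[0,0,0]]
    - [[0,0,-1.5],[0,0,0]]
    - [[0,0,-1.8],[0,0,0]]
    - [[0,0,-1.95],[0,0,0]]
    - [[0,0,-2.03],[0,0,0]]
    - [[0,0,-2.03],[0,0,0]]
    - [[0,0,-2.03],[0,0,0]]

```text
t: 17.45
tool_pos: [0.6445, -0.0352, -0.0266]
tool_rot: [180.0, 0.0, 88.9]
force: [0.9, 0.3, 0.4]
grip_width: 0.34
finger_force: 15.0
```

Request:
play_rows:
  moves:
    - [[0,0,0],[0,0,0]]
    - [[0,0,0],[0,0,0]]
    - [[0,0,0],[0,0,0]]
    - [[0,0,0],[0,0,0]]
    - [[0,0,0.5],[0,0,0]]
    - [[0,0,1.3],[0,0,0]]
    - [[0,0,2.2],[0,0,0]]
    - [[0,0,3.0],[0,0,0]]
  hand: 0.15

```text
t: 18.45
tool_pos: [0.6446, -0.0352, 0.0651]
tool_rot: [179.9, 0.0, 88.9]
force: [0.8, -0.4, -0.2]
grip_width: 0.573
finger_force: 0.0
```

```bash
python3 - <<'E'
from h import *
c=r.capture('side'); print(r.read_state()['tool_pos'])
print([find(c,k,z) for k,z in(('eraser',.016),('binder_clip',.02))])
cv2.imwrite('pics/f.png',cv2.resize(c['pixels'][200:320,240:400],(800,600),interpolation=cv2.INTER_CUBIC))
E
```

```text
[ 0.64654205 -0.0352524   0.06825627]
[[(0.49, [345, 248, 12, 20], 644, 36, 24, 74, 88)], [(0.51, [347, 270, 15, 8], 647, -48, 30, 32, 179), (0.31, [344, 248, 11, 20], 644, 33, 20, 70, 88)]]
```

View pics/f.png

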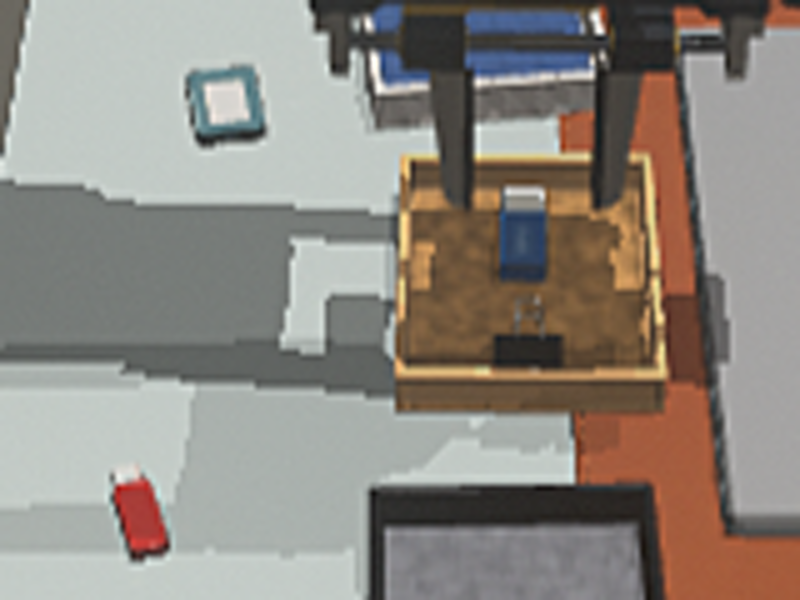

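The clip stands upright in the wooden tray (crop 528,350), clear of the eraser. The card case is next.

Request:
play_rows:
  moves:
    - [[-0.5,0.6,0],[0,0,0.3]]
    - [[-1.5,1.9,0],[0,0,0.6]]
    - [[-2.7,3.4,-0.3],[0,0,1.0]]
    - [[-3.8,4.8,-0.6],[0,0,1.3]]
    - [[-4.7,5.9,-0.9],[0,0,1.5]]
    - [[-5.0,6.3,-1.0],[0,0,1.5]]
    - [[-5.0,6.3,-1.0],[0,0,1.5]]
    - [[-5.0,6.3,-1.0],[0,0,1.5]]
  hand: 0.35

```text
t: 19.6
tool_pos: [0.4951, 0.1534, 0.0331]
tool_rot: [180.0, 0.0, 97.8]
force: [0.3, -0.3, 0.6]
grip_width: 0.677
finger_force: 0.0
```

Request:
play_rows:
  moves:
    - [[0,0,-0.4],[0,0,0]]
    - [[0,0,-1.0],[0,0,0]]
    - [[0,0,-1.6],[0,0,0]]
    - [[0,0,-2.0],[0,0,0]]
    - [[0,0,-2.2],[0,0,0]]
    - [[0,0,-2.2],[0,0,0]]
    - [[0,0,-2.2],[0,0,0]]
    - [[0,0,-2.2],[0,0,0]]

```text
t: 20.6
tool_pos: [0.4946, 0.154, -0.0325]
tool_rot: [179.9, -0.0, 97.9]
force: [-0.0, -0.1, 0.1]
grip_width: 0.674
finger_force: 0.0
```

Request:
play_rows:
  moves:
    - [[0,0,0],[0,0,0]]
    - [[0,0,0],[0,0,0]]
    - [[0,0,0],[0,0,0]]
    - [[0,0,0],[0,0,0]]
    - [[0,0,0],[0,0,0]]
    - [[0,0,0],[0,0,0]]
    - [[0,0,0],[0,0,0]]
    - [[0,0,0],[0,0,0]]
  hand: -1

```text
t: 21.6
tool_pos: [0.4941, 0.1539, -0.033]
tool_rot: [-180.0, 0.0, 97.9]
force: [-0.7, -0.4, 3.9]
grip_width: 0.39
finger_force: 14.9
```

Request:
play_rows:
  moves:
    - [[0,0,1.2],[0,0,0]]
    - [[0.2,-0.5,2.5],[0,0,0]]
    - [[1.0,-2.3,2.5],[0,0,-0.2]]
    - [[1.8,-4.2,2.5],[0,0,-0.4]]
    - [[2.6,-6.1,2.5],[0,0,-0.7]]
    - [[3.4,-8.0,2.5],[0,0,-0.9]]
    - [[4.2,-9.8,2.5],[0,0,-1.1]]
    - [[4.7,-11.1,2.5],[0,0,-1.1]]

```text
t: 22.6
tool_pos: [0.6358, -0.1818, 0.0416]
tool_rot: [180.0, 0.0, 91.2]
force: [0.3, 0.3, 0.4]
grip_width: 0.387
finger_force: 14.9
```

Request:
play_rows:
  moves:
    - [[0,0,0],[0,0,0]]
    - [[0,0,-0.6],[0,0,0]]
    - [[0,0,-1.3],[0,0,0]]
    - [[0,0,-1.9],[0,0,0]]
    - [[0,0,-2.2],[0,0,0]]
    - [[0,0,-2.33],[0,0,0]]
    - [[0,0,-2.33],[0,0,0]]
    - [[0,0,-2.33],[0,0,0]]

```text
t: 23.6
tool_pos: [0.6357, -0.1793, -0.0273]
tool_rot: [179.9, 0.0, 91.3]
force: [0.1, -0.0, 0.0]
grip_width: 0.388
finger_force: 14.9
```

Request:
play_rows:
  moves:
    - [[0,0,0],[0,0,0]]
    - [[0,0,0],[0,0,0]]
    - [[0,0,0],[0,0,0]]
    - [[0,0,0],[0,0,0]]
    - [[0,0,0.5],[0,0,0]]
    - [[0,0,1.3],[0,0,0]]
    - [[0,0,2.2],[0,0,0]]
    - [[0,0,3.0],[0,0,0]]
  hand: 0.2

```text
t: 24.6
tool_pos: [0.6356, -0.1792, 0.0642]
tool_rot: [179.9, 0.0, 91.3]
force: [0.4, 0.6, -0.5]
grip_width: 0.601
finger_force: 0.0
```

```bash
python3 - <<'E'
from h import *
c=r.capture('side'); print(r.read_state()['tool_pos'])
print([find(c,k,z) for k,z in(('card_case',.014),('usb_stick',None))])
hsv=cv2.cvtColor(c['pixels'],cv2.COLOR_BGR2HSV); m=((hsv[...,0]<8)|(hsv[...,0]>172))&(hsv[...,1]>150)&(hsv[...,2]>90)
v,u=np.nonzero(m); Q=world(c,u,v,.006); k=(abs(Q[:,0]-.47)<.05)&(abs(Q[:,1]+.135)<.06); print(cv2.minAreaRect((Q[k,:2]*1000).astype(np.float32)))
cv2.imwrite('pics/g.png',cv2.resize(c['pixels'][260:380,230:390],(800,600),interpolation=cv2.INTER_CUBIC))
E
```

```text
[ 0.63746433 -0.17977949  0.06743137]
[[(0.89, [343, 316, 18, 16], 636, -186, 36, 57, 90), (0.55, [287, 169, 26, 18], 490, 375, 61, 74, 35)], [(0.67, [269, 304, 12, 19], 471, -141, 17, 54, 107)]]
((471.68572998046875, -139.73907470703125), (15.602310180664062, 39.485633850097656), 17.35201072692871)
```

View pics/g.png

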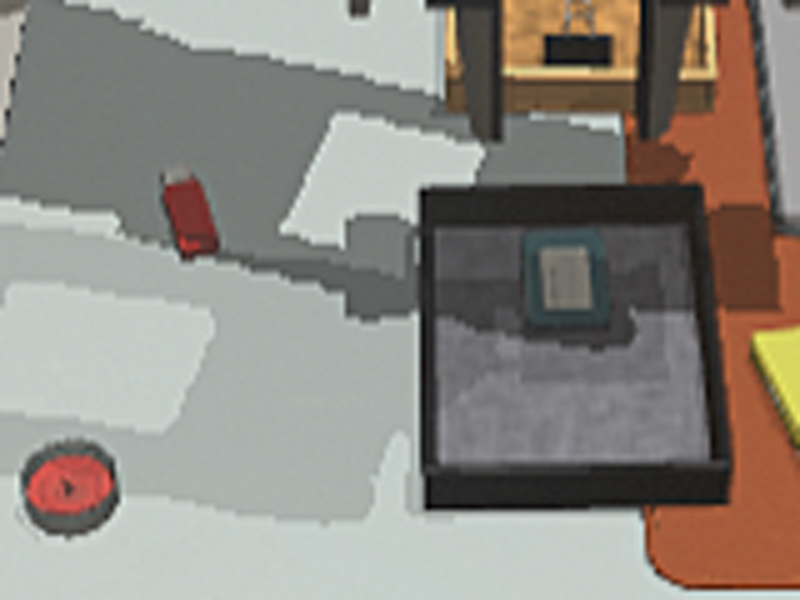

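The card case lies flat in the far half of the black tray (crop 566,280). The stick is at crop (190,213), axis about 107°.

Request:
play_rows:
  moves:
    - [[-0.6,0.2,0],[0,0,0.3]]
    - [[-1.8,0.5,0],[0,0,0.8]]
    - [[-3.2,0.8,-0.3],[0,0,1.4]]
    - [[-4.5,1.2,-0.6],[0,0,2.0]]
    - [[-5.2,1.4,-0.9],[0,0,2.4]]
    - [[-5.5,1.4,-1.0],[0,0,2.6]]
    - [[-5.5,1.4,-1.0],[0,0,2.6]]
    - [[-5.5,1.4,-1.0],[0,0,2.6]]
  hand: 0

```text
t: 25.75
tool_pos: [0.4715, -0.1376, 0.0323]
tool_rot: [179.9, 0.0, 106.8]
force: [0.7, -0.2, -0.0]
grip_width: 0.503
finger_force: 0.0
```

Request:
play_rows:
  moves:
    - [[0,0,-0.4],[0,0,0]]
    - [[0,0,-1.0],[0,0,0]]
    - [[0,0,-1.6],[0,0,0]]
    - [[0,0,-2.0],[0,0,0]]
    - [[0,0,-2.15],[0,0,0]]
    - [[0,0,-2.2],[0,0,0]]
    - [[0,0,-2.22],[0,0,0]]
    - [[0,0,-2.22],[0,0,0]]

```text
t: 26.75
tool_pos: [0.4705, -0.1372, -0.0341]
tool_rot: [180.0, 0.0, 106.9]
force: [-0.4, 0.1, -0.5]
grip_width: 0.5
finger_force: 0.0
```

Request:
play_rows:
  moves:
    - [[0,0,0],[0,0,0]]
    - [[0,0,0],[0,0,0]]
    - [[0,0,0],[0,0,0]]
    - [[0,0,0],[0,0,0]]
    - [[0,0,0],[0,0,0]]
    - [[0,0,0],[0,0,0]]
    - [[0,0,0],[0,0,0]]
    - [[0,0,0],[0,0,0]]
  hand: -1

```text
t: 27.75
tool_pos: [0.4702, -0.1372, -0.0345]
tool_rot: [180.0, 0.0, 106.9]
force: [-0.9, -0.2, 3.3]
grip_width: 0.194
finger_force: 15.0
```

Request:
play_rows:
  moves:
    - [[0,0,1.0],[0,0,0]]
    - [[0.2,-0.1,2.2],[0,0,-0.2]]
    - [[1.2,-0.9,2.2],[0,0,-0.7]]
    - [[2.6,-1.9,2.2],[0,0,-1.3]]
    - [[4.0,-2.9,2.2],[0,0,-1.9]]
    - [[5.1,-3.7,2.2],[0,0,-2.4]]
    - [[5.5,-4.0,2.2],[0,0,-2.6]]
    - [[5.5,-4.0,2.2],[0,0,-2.6]]

```text
t: 28.75
tool_pos: [0.6347, -0.2571, 0.0308]
tool_rot: [-179.9, -0.0, 91.3]
force: [0.6, 0.5, -0.2]
grip_width: 0.193
finger_force: 15.0
```

Request:
play_rows:
  moves:
    - [[0,0,-0.4],[0,0,0]]
    - [[0,0,-1.0],[0,0,0]]
    - [[0,0,-1.5],[0,0,0]]
    - [[0,0,-1.8],[0,0,0]]
    - [[0,0,-1.95],[0,0,0]]
    - [[0,0,-2.03],[0,0,0]]
    - [[0,0,-2.03],[0,0,0]]
    - [[0,0,-2.03],[0,0,0]]

```text
t: 29.75
tool_pos: [0.6355, -0.2573, -0.029]
tool_rot: [180.0, 0.0, 91.3]
force: [0.0, -0.6, -0.1]
grip_width: 0.188
finger_force: 15.0
```

Request:
play_rows:
  moves:
    - [[0,0,0],[0,0,0]]
    - [[0,0,0],[0,0,0]]
    - [[0,0,0],[0,0,0]]
    - [[0,0,0],[0,0,0]]
    - [[0,0,0.5],[0,0,0]]
    - [[0,0,1.3],[0,0,0]]
    - [[0,0,2.2],[0,0,0]]
    - [[0,0,3.0],[0,0,0]]
  hand: 0

```text
t: 30.75
tool_pos: [0.6356, -0.2573, 0.0628]
tool_rot: [179.9, 0.0, 91.3]
force: [-1.5, 0.4, -0.6]
grip_width: 0.502
finger_force: 0.0
```

```bash
python3 - <<'E'
from h import *
c=r.capture('side'); print(r.read_state()['tool_pos'])
print([find(c,k,z) for k,z in(('card_case',.014),('usb_stick',.012),('tea_light',None))])
d=r.capture('top'); print(find(d,'tea_light'))
cv2.imwrite('pics/i.png',cv2.resize(c['pixels'][270:390,230:390],(800,600),interpolation=cv2.INTER_CUBIC))
E
```

```text
[ 0.63742612 -0.25807322  0.06612065]
[[(0.46, [283, 172, 20, 16], 477, 367, 48, 63, 121)], [(0.65, [344, 342, 12, 18], 636, -256, 18, 48, 93)], [(0.85, [244, 356, 22, 18], 436, -298, 38, 47, 97)]]
[]
```

View pics/i.png

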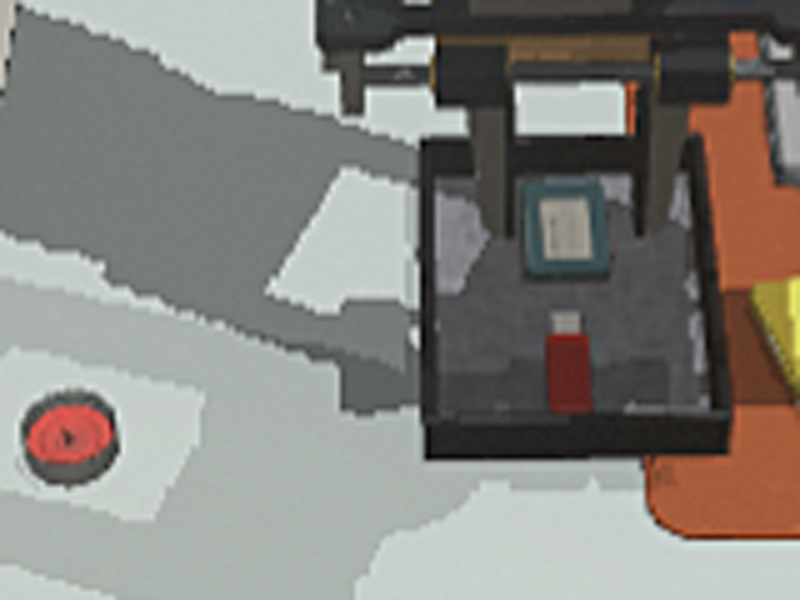

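Stick and card case both lie flat and apart in the black tray (crop 568,365 and 566,230). The tea light is last.

Request:
play_rows:
  moves:
    - [[-0.6,-0.1,0],[0,0,0]]
    - [[-1.8,-0.4,0],[0,0,0]]
    - [[-3.3,-0.6,-0.1],[0,0,0]]
    - [[-4.8,-0.9,-0.4],[0,0,0]]
    - [[-6.0,-1.1,-0.7],[0,0,0]]
    - [[-6.6,-1.2,-0.9],[0,0,0]]
    - [[-6.6,-1.2,-0.9],[0,0,0]]
    - [[-6.6,-1.2,-0.9],[0,0,0]]
  hand: 0.4

```text
t: 32.05
tool_pos: [0.4387, -0.2935, 0.0338]
tool_rot: [179.9, 0.0, 91.3]
force: [-0.0, -0.1, -0.8]
grip_width: 0.7
finger_force: 0.0
```

Request:
play_rows:
  moves:
    - [[0,0,-0.4],[0,0,0]]
    - [[0,0,-1.0],[0,0,0]]
    - [[0,0,-1.6],[0,0,0]]
    - [[0,0,-2.0],[0,0,0]]
    - [[0,0,-2.15],[0,0,0]]
    - [[0,0,-2.15],[0,0,0]]
    - [[0,0,-2.15],[0,0,0]]
    - [[0,0,-2.15],[0,0,0]]

```text
t: 33.05
tool_pos: [0.4375, -0.2934, -0.0304]
tool_rot: [180.0, 0.0, 91.3]
force: [-0.7, -0.1, -0.8]
grip_width: 0.701
finger_force: 0.0
```

Request:
play_rows:
  moves:
    - [[0,0,0],[0,0,0]]
    - [[0,0,0],[0,0,0]]
    - [[0,0,0],[0,0,0]]
    - [[0,0,0],[0,0,0]]
    - [[0,0,0],[0,0,0]]
    - [[0,0,0],[0,0,0]]
    - [[0,0,0],[0,0,0]]
    - [[0,0,0],[0,0,0]]
  hand: -1

```text
t: 34.05
tool_pos: [0.4371, -0.2931, -0.0309]
tool_rot: [-180.0, -0.0, 91.3]
force: [-0.9, -0.2, 2.2]
grip_width: 0.397
finger_force: 15.0
```

Request:
play_rows:
  moves:
    - [[0,0,0.8],[0,0,0]]
    - [[0,0,1.8],[0,0,0]]
    - [[0.2,0.5,2.6],[0,0,0]]
    - [[0.7,1.8,3.0],[0,0,0]]
    - [[1.3,3.4,3.0],[0,0,0]]
    - [[1.9,5.0,3.0],[0,0,0]]
    - [[2.5,6.6,3.0],[0,0,0]]
    - [[3.1,8.2,3.0],[0,0,0]]

```text
t: 35.05
tool_pos: [0.5307, -0.0454, 0.0591]
tool_rot: [180.0, -0.0, 91.3]
force: [-0.4, -0.5, 0.0]
grip_width: 0.401
finger_force: 15.0
```

Request:
play_rows:
  moves:
    - [[0.6,1.6,0],[0,0,0]]
    - [[1.2,3.2,0],[0,0,0]]
    - [[1.8,4.8,0],[0,0,0]]
    - [[2.4,6.4,0],[0,0,0]]
    - [[2.8,7.8,0],[0,0,0]]
    - [[3.0,8.7,0],[0,0,0]]
    - [[3.1,9.0,0],[0,0,0]]
    - [[3.1,9.0,0],[0,0,0]]

```text
t: 36.05
tool_pos: [0.6229, 0.2223, 0.0588]
tool_rot: [-180.0, 0.0, 91.3]
force: [-0.2, -1.6, -0.6]
grip_width: 0.398
finger_force: 15.0
```

Request:
play_rows:
  moves:
    - [[0,0,-0.6],[0,0,0]]
    - [[0,0,-1.3],[0,0,0]]
    - [[0,0,-2.0],[0,0,0]]
    - [[0,0,-2.5],[0,0,0]]
    - [[0,0,-2.75],[0,0,0]]
    - [[0,0,-2.83],[0,0,0]]
    - [[0,0,-2.83],[0,0,0]]
    - [[0,0,-2.83],[0,0,0]]

```text
t: 37.05
tool_pos: [0.6237, 0.2231, -0.0251]
tool_rot: [179.9, -0.0, 91.3]
force: [1.0, -0.2, -0.5]
grip_width: 0.4
finger_force: 15.0
```

Request:
play_rows:
  moves:
    - [[0,0,0],[0,0,0]]
    - [[0,0,0],[0,0,0]]
    - [[0,0,0],[0,0,0]]
    - [[0,0,0],[0,0,0]]
    - [[0,0,0.5],[0,0,0]]
    - [[0,0,1.3],[0,0,0]]
    - [[0,0,2.2],[0,0,0]]
    - [[0,0,3.0],[0,0,0]]
  hand: 0.2

```text
t: 38.05
tool_pos: [0.6236, 0.223, 0.0663]
tool_rot: [179.9, -0.0, 91.3]
force: [-0.1, -0.5, 0.2]
grip_width: 0.605
finger_force: 0.0
```

Request:
play_rows:
  moves:
    - [[0,0,0.5],[0,0,0]]
    - [[0,0,1.0],[0,0,0]]
    - [[0,0,1.5],[0,0,0]]
    - [[0,0,2.0],[0,0,0]]
    - [[0,0,2.0],[0,0,0]]
    - [[0,0,2.0],[0,0,0]]
    - [[0,0,2.0],[0,0,0]]
    - [[0,0,2.0],[0,0,0]]

```text
t: 39.05
tool_pos: [0.6229, 0.2228, 0.1236]
tool_rot: [-180.0, 0.0, 91.3]
force: [-0.1, -0.0, 0.9]
grip_width: 0.6
finger_force: 0.0
```

```bash
python3 - <<'E'
from h import *
c=r.capture('side'); print(r.read_state()['tool_pos'])
print([(k,find(c,k,z)) for k,z in(('card_case',.014),('usb_stick',.012),('tea_light',.019),('eraser',.016),('binder_clip',.02))])
cv2.imwrite('pics/j.png',cv2.resize(c['pixels'][130:390,200:500],(692,600),interpolation=cv2.INTER_CUBIC))
E
```

```text
[0.62293711 0.2227666  0.12369708]
[('card_case', [(0.85, [285, 170, 24, 17], 488, 375, 57, 73, 34), (0.56, [344, 315, 19, 19], 637, -186, 38, 57, 90), (0.5, [361, 165, 21, 14], 705, 403, 47, 61, 136)]), ('usb_stick', [(0.56, [344, 344, 13, 20], 636, -257, 20, 45, 88)]), ('tea_light', [(0.58, [335, 201, 19, 13], 624, 213, 34, 53, 90), (0.26, [323, 426, 64, 42], 592, -461, 85, 112, 157)]), ('eraser', [(0.59, [343, 248, 12, 21], 645, 36, 20, 66, 89)]), ('binder_clip', [(0.48, [346, 270, 15, 6], 646, -48, 24, 30, 179)])]
```

View pics/j.png

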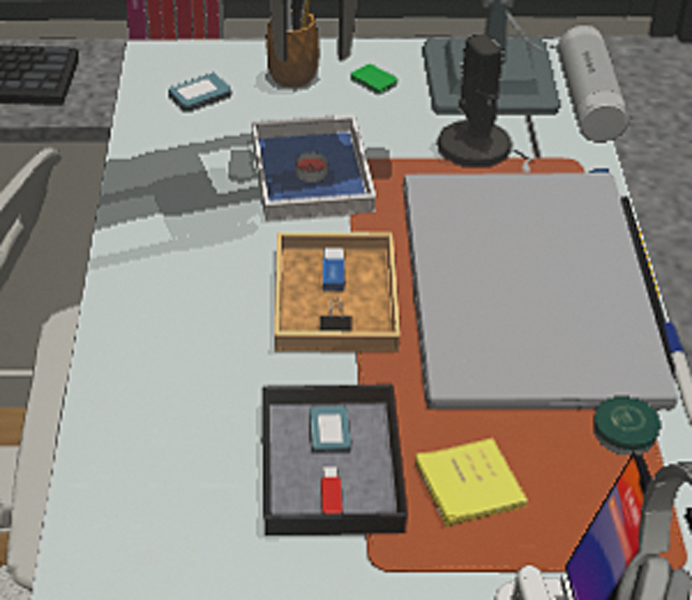

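All five things lie flat in their trays: the tea light is at crop (312,167), the eraser and clip are in the wooden tray, and the case and stick are in the black tray. The arm is clear, so I'm handing the job in.

```bash
python3 -c "
from station import r
print(r.close_job())"
```

```text
the job is handed in; nothing more can be done
None
```

I handed the job in at about 39 s of the 115 s allowed. The last picture shows all five things lying flat in their correct trays and the arm clear; the hand-in returned no verdict.

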